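# Open a stuck jar one-handed in a ratchet jar vice

### The arm

A 6-joint arm with a two-finger parallel gripper is mounted at the origin on the work surface; the furniture and walls round the work are solid. World frame = base frame: x ahead of the robot, y to its left, z up, the work surface at z = 0. Lengths are in m, angles in rad, forces in N, time in s.
With the tool pointing down it reaches from about 0.35 to 0.775 m from the base axis. Payload 7.3 kg.
Tool frame: the origin (TCP) lies at the centre of the arm's flange, where the gripper is bolted on; the fingertips stand 178 mm ahead of it and the grasp point (between the pads) lies 159 mm ahead of it; z points along the fingers, y is the line along which they close (so a half turn about z gives the same grasp; the last joint's range is limited). The gripper opens to 92 mm and grips with 3 to 60 N. Pads are 19 mm wide; open, the fingers measure 130 mm over their backs; the gripper's body (75 mm by 190 mm) begins 47 mm behind the grasp point.
Start: joints at [1.035, 0.342, 1.524, -0, 1.275, -0.146], TCP at [0.199, 0.486, 0.405] pointing down, gripper open.
Joint ranges: [-2.53, 2.53], [-0.77, 2.02], [0.04, 2.7], [-1, 4.14], [0.28, 2.66], [-3.11, 3.11]. Speed limits (rad/s): [2.57, 2.57, 3.14, 3.14, 3.14, 3.14].

### API

Orientations are given as [roll, pitch, yaw] about the fixed x, y, z axes, in that order (R = Rz(yaw) Ry(pitch) Rx(roll)).
In Python, from cell import telemetry, vision, ticket gives the robot as it stands.
- The arm moves only by the shell command python3 -m crank 'ROWS' [FORCE]. ROWS is JSON, a list of rows, each a list of 5 numbers: the gripper command: -1 is shut, 1 is fully open, values between are in proportion, then the shift along the tool's x, y, z in mm, then the turn about the tool's z in rad. In form: [[fingers, dx, dy, dz, roll], ...]. A call has 1 to 12 rows; each row is the pose to reach, as a shift and turn from the pose commanded when the call began, along the tool's axes at that moment; what a row does not reach only later rows make up. A row lasts 1/12 s, in which the tool goes at most 41.7 mm and 7.16 degrees, less where a joint would pass 70% of its speed; a pose out of reach is approached as far as the arm can. A call with a gripper value outside its range is refused whole. The fingers move at their own pace and stop on an object; FORCE is the grip in N (left out, the last holds). Time passes only in rows, so rows that repeat a pose let the fingers close. It gives the time, the measured TCP pose, the force, the opening and the grip force at its end, in the units of the state.
- telemetry.observe(): the state, without advancing time (a new reading comes with each control period).
- vision.read_camera(name): name is "scene" or "side" or "wrist"; returns (picture, depth): 384x512x3 uint8, red, green, blue; 384x512 float32, m along the optical axis (not along the pixel's ray), 0 where there is no reading.
- vision.get_calibration(name): a dict with "camera_matrix" (3x3 intrinsics, pixels), "dist" ([k1, k2, p1, p2, k3] as OpenCV has them; the pictures are not rectified), "rvec" (rotation vector, rad) and "tvec" (3), from world to camera coordinates, as OpenCV has them. Camera axes: x right, y down, z forward; pixel columns grow to the right and rows downward; lengths in m; the calibration is good to about 2 mm. A picture is of the moment at which its call begins: read the wrist's pose just before it. get_calibration takes no time and is no camera call; for the wrist camera it gives the pose at the moment of the call.
- ticket.hand_in(): hands the job in; it is judged then, once.
The state is a dict: "time": time; "qpos": joint angles; "qvel": joint speeds; "joint_efforts": joint torques, N m; "tool_pos": TCP position; "tool_rot": TCP orientation; "contact_force": force on the tool from outside, world axes, zero at the start; "torque": the same for the moment, N m; "opening": finger opening in m; "grip_force": force on a finger pad.
Only numpy, scipy, OpenCV 4.12 (cv2) and the standard library are available. Lean on these libraries where they do the work, as an engineer would, in place of code of your own. Each camera call takes 0.05 s, during which the arm holds its last target. There are 200 camera calls.

### The job

Loosen the stuck lid of the glass jar with the jar vice. Pump the vice's black lever until the sliding jaw holds the jar tight against the V-block, stopping as soon as the lever turns stiff because the glass must not be over-squeezed; then turn the lid anticlockwise as far as it goes while the vice holds the jar. Last, press the release lever and slide the jaw all the way back home, and leave the jar standing free on the vice's board without disturbing the things around it.

Things in the scene. Friction and masses are not known exactly. Their poses are not given: they have to be found in the camera images.
- vice: the vice's base, fixed to the worktop: a white board 150 x 364 mm and 18 mm high on rubber feet, with a steel toothed bar lengthwise along part of its top. Origin: centre of the underside. Its y axis runs along the bar; the clamping direction is -y (from the sliding jaw towards the V-block), home is towards +y; z up.
- v_block: the fixed aluminium V-block with two rubber-faced cheeks (70 mm tall) on the board's -y end; it is set somewhere along its slot, so its place on the board differs. Origin: on the board's top, where the axis of the jar stands once the jar is seated in the V. Axes as the vice's.
- jar: straight round glass jar, body 68 mm in diameter and 90 mm tall, brown preserve inside, 0.3 to 0.6 kg, standing loose on the board between the V-block and the rubber pad of the sliding jaw (pad 46 mm wide, 18 to 74 mm above the board). Origin: centre of its underside. With its lid on, 115 mm tall.
- lid_top (a point): centre of the top of the jar's steel lid: 62 mm in diameter, ribbed rim 17 mm tall below this point (the free rim to grip). The lid is always seated on the jar and only turns.
- lid (a joint): turn of the lid on the jar in rad: 0 closed, grows anticlockwise seen from above, stop at 1.2 (loosened). Stuck: it takes about 0.35 N m, so a jar that is not clamped just turns along.
- jaw (a joint): travel of the sliding jaw towards the V-block in m: 0 fully home, at most 0.066. Each full lever stroke moves it one 8 mm notch (9 to 11 mm at the bottom of the stroke); when the lever comes up it may fall back to the last notch. It goes back only while the release lever is pressed; then it slides with about 2 N of friction plus 30 N s/m of drag.
- pump_pad (a point): centre of the top of the thumb pad (32 mm wide, 36 mm long) at the end of the black pump lever on the sliding jaw; at rest 103 mm above the worktop and tilted 0.3 rad up towards the home end. Press straight down with closed fingertips, 38 to 40 mm for a full stroke (43 mm to the stop); it springs back up. The pad moves along with the jaw: 8 mm nearer the V-block after each stroke.
- pump (a joint): angle of the pump lever in rad: 0 up at rest, 0.5 at its stop. Pressing takes 3 to 7 N while the jaw runs free and more once the jar is squeezed. Tight: the lever resists with about 18 N before the stroke is complete; the ratchet then keeps the last notch. Stopping under 15 N may leave the jar loose; pressing on beyond 20 N (except at the lever's own stop) can crack the glass.
- release_pad (a point): centre of the top of the steel release paddle (32 x 36 mm) at the home end of the sliding jaw, 49 mm above the worktop; a lip 9 mm tall stands across its home end, its near face 13.5 mm from this point. Press straight down about 8 mm with closed fingertips, then, with the paddle kept down, push the lip towards home to take the jaw along. Released under load the jaw first springs back some 10 mm.
- release (a joint): angle of the release lever in rad: 0 up at rest, 0.16 fully pressed (this paddle's point goes down 9.6 mm; 2 N when unloaded, up to about 18 N when the jar is clamped); from about 0.11 the ratchet is free. It twitches by itself at each notch while pumping.
- mug: spotted mug, a bystander
- garlic: garlic bulb, a bystander
- spoon_rest: wooden double spoon rest, a bystander
- tin: low tin can, a bystander
- head_top (a point): centre of the top of the sliding jaw's grey head, which rides on the bar (56 x 100 mm; this point 80 mm above the worktop, front face 36 mm from here towards the V-block). Its rubber pad stands on a spring and a screw spindle, 17 to 35 mm ahead of the front face (the setting differs), so where the squeeze begins must be felt; it builds up over some millimetres.

How it is judged:
By the outcome, as a careful person would: the job done as asked, in the order asked, and still so for the second after the job is handed in, with the robot touching nothing.
It also fails if it takes over 67 s, if anything falls off the work surface, if the arm or the gripper's body presses on something with over 40 N, if the wrist force passes 120 N, or if a joint passes its speed limit or range.

## Working session

There is one attempt and no reset: what is moved stays moved. The work goes in short steps, Python scripts to look and compute and a shell command to move; the robot and the scene stay as the last step left them, time stands still between calls to the robot, and variables do not carry over. Pictures are saved under pics/ and viewed, at most 10 in all, crops included, and the job is handed in when it is done.

```bash
mkdir -p pics; cat > h.py <<'E'
import numpy as np, cv2
from cell import telemetry, vision, ticket
def grab(n):
    c=vision.get_calibration(n); p,d=vision.read_camera(n)
    return p,d,c
def parts(c):
    K=np.array(c["camera_matrix"],float);D=np.array(c["dist"],float)
    R=cv2.Rodrigues(np.array(c["rvec"],float))[0];t=np.array(c["tvec"],float).ravel()
    return K,D,R,t
def ray(c,uv):
    K,D,R,t=parts(c)
    n=cv2.undistortPoints(np.array(uv,float).reshape(-1,1,2),K,D).reshape(-1,2)
    d=np.c_[n,np.ones(len(n))]@R
    return -R.T@t,d
def onplane(c,uv,z):
    o,d=ray(c,uv); return o+d*((z-o[2])/d[:,2])[:,None]
def cloud(d,c):
    K,D,R,t=parts(c)
    v,u=np.mgrid[:d.shape[0],:d.shape[1]]
    n=cv2.undistortPoints(np.stack([u.ravel(),v.ravel()],1).astype(float).reshape(-1,1,2),K,D).reshape(-1,2)
    P=(np.c_[n,np.ones(len(n))]*d.reshape(-1,1)-t)@R
    P[d.ravel()==0]=np.nan
    return P.reshape(d.shape+(3,))
def st():
    s=telemetry.observe(); return {k:np.round(s[k],3).tolist() for k in("time","qpos","tool_pos","tool_rot","contact_force","opening","grip_force")}
E
python3 - <<'E'
from h import *
print(st())
for n in("scene","side","wrist"):
    p,d,c=grab(n); cv2.imwrite(f"pics/{n}0.png",cv2.cvtColor(p,cv2.COLOR_RGB2BGR)); np.savez(f"{n}0.npz",p=p,d=d,**{k:np.array(v) for k,v in c.items()})
    K,D,R,t=parts(c);print(n,-R.T@t,(d>0).mean())
E
```

```text
{'time': 0.0, 'qpos': [1.035, 0.343, 1.525, -0.0, 1.275, -0.146], 'tool_pos': [0.199, 0.485, 0.404], 'tool_rot': [-3.14, -0.0, 2.752], 'contact_force': [-0.37, 0.743, 0.798], 'opening': 0.092, 'grip_force': 0.0}
scene [0.07105747 0.92711769 1.48835949] 0.9914093017578125
side [0.52623741 0.98282566 0.49263246] 0.9960225423177084
wrist [0.13358738 0.51159583 0.38371087] 0.9850006103515625
```

View pics/scene0.png

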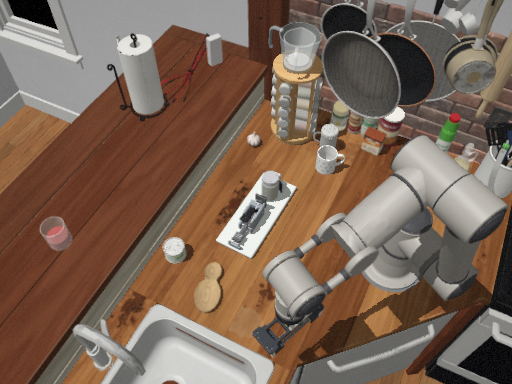

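View pics/side0.png

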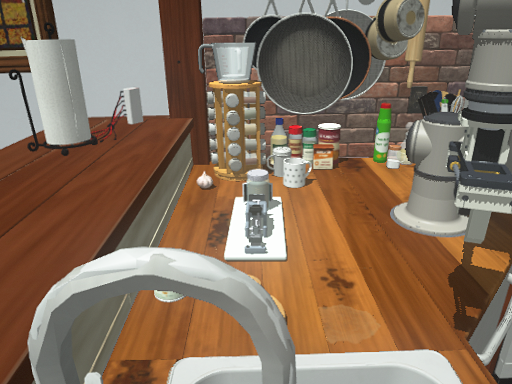

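The scene view shows the vice board from about (235,245) to (280,185). Its home end is nearer the sink, and the jar is at (271,183). The side view shows the jar at (258,182), the lever and paddle at (257,235), and the board between x 225 and 286.

```bash
python3 - <<'E'
from h import *
z=np.load("scene0.npz"); p=z["p"];c={k:z[k] for k in("camera_matrix","dist","rvec","tvec")}
P=cloud(z["d"],c); hsv=cv2.cvtColor(p,cv2.COLOR_RGB2HSV)
m=np.zeros(p.shape[:2],bool); m[165:260,210:305]=1
w=m&(hsv[...,1]<40)&(hsv[...,2]>200)&(abs(P[...,2]-.024)<.03)
print(w.sum(),np.nanmedian(P[w],0))
zt=np.nanmedian(P[w][:,2])
pts=P[m&(P[...,2]>.012)&(P[...,2]<.2)]
print(len(pts))
v,u=np.nonzero(m&(P[...,2]>.012)&(P[...,2]<.2))
hull=cv2.convexHull(np.stack([u,v],1)); 
n,l,s,_=cv2.connectedComponentsWithStats(w.astype(np.uint8))
i=1+np.argmax(s[1:,4]); v,u=np.nonzero(w)
W=onplane(c,np.stack([u,v],1),zt)[:,:2]
r=cv2.minAreaRect(W.astype(np.float32)); print(zt,r); print(cv2.boxPoints(r))
# lid: top
t=m&(P[...,2]>.115)&(P[...,2]<.16); print(t.sum(),np.nanmedian(P[t],0),np.nanmax(P[t][:,2]))
print("hist",np.histogram(pts[:,2],bins=np.arange(0.01,.17,.01)))
cv2.imwrite("pics/crop1.png",cv2.resize(cv2.cvtColor(p[165:260,215:300],cv2.COLOR_RGB2BGR),None,fx=6,fy=6,interpolation=cv2.INTER_CUBIC))
z=np.load("side0.npz");cv2.imwrite("pics/crop2.png",cv2.resize(cv2.cvtColor(z["p"][160:265,215:300],cv2.COLOR_RGB2BGR),None,fx=5,fy=5,interpolation=cv2.INTER_CUBIC))
E
```

```text
1412 [0.49243479 0.10002844 0.01808077]
3159
0.018080774016249128 ((0.5138975381851196, 0.029172301292419434), (0.3618319034576416, 0.1471053510904312), 87.59468078613281)
[[ 0.4328169  -0.14849737]
 [ 0.5797927  -0.15467115]
 [ 0.5949782   0.20684198]
 [ 0.4480024   0.21301575]]
217 [ 0.5045842  -0.05563244  0.13160121] 0.14135355411519404
hist (array([1250,  608,  155,  179,  122,   85,  163,  161,  106,   96,   26,
         68,  136,    4,    0]), array([0.01, 0.02, 0.03, 0.04, 0.05, 0.06, 0.07, 0.08, 0.09, 0.1 , 0.11,
       0.12, 0.13, 0.14, 0.15, 0.16]))
```

View pics/crop1.png

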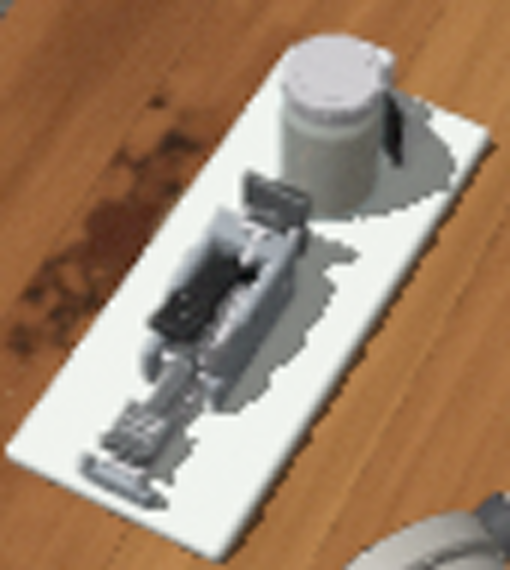

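View pics/wrist0.png

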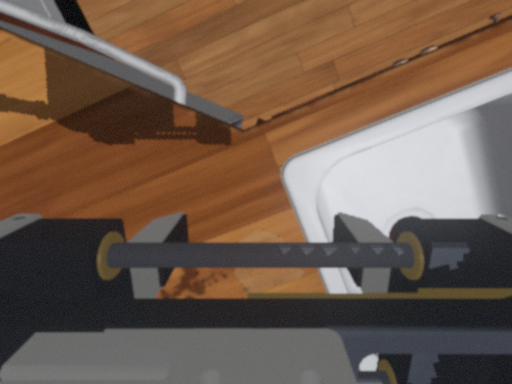

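The crop shows the lid at (333,75), the rubber pad at (277,200) and the black pump lever at (195,300). The paddle is at (140,430) and an end bar at (120,480). The wrist camera doesn't see the vice yet. Next I'll measure these features in the vice frame.

```bash
python3 - <<'E'
from h import *
z=np.load("scene0.npz"); p=z["p"];c={k:z[k] for k in("camera_matrix","dist","rvec","tvec")}
P=cloud(z["d"],c)
o=np.array([.514,.029]); a=-0.042; X=np.array([np.cos(a),np.sin(a)]);Y=np.array([-np.sin(a),np.cos(a)])
Q=P.copy(); Q[...,0]=(P[...,:2]-o)@X; Q[...,1]=(P[...,:2]-o)@Y
# max height per y bin, |x|<.05
q=Q.reshape(-1,3); q=q[(abs(q[:,0])<.06)&(abs(q[:,1])<.185)&(q[:,2]>.03)]
for y in np.arange(-.18,.185,.01):
    s=q[(q[:,1]>=y)&(q[:,1]<y+.01)]
    if len(s): print(round(y*1000),len(s),"zmax",np.round(s[:,2].max()*1000),"x",np.round(np.percentile(s[:,0],[5,50,95])*1000), "top x",np.round(np.median(s[s[:,2]>s[:,2].max()-.006][:,0])*1000))
for n,uv in dict(lid=(270.5,177.5),pump=(247.5,215),rel=(238.3,236.7),bar=(235,245)).items():
    u,v=map(int,np.round(uv)); print(n,np.round(P[v,u],3),np.round(Q[v,u],3))
E
```

```text
-170 1 zmax 78.0 x [-2. -2. -2.] top x -2.0
-160 8 zmax 95.0 x [-14.  -9.   9.] top x -7.0
-150 5 zmax 91.0 x [-39. -13.  -9.] top x -9.0
-140 4 zmax 91.0 x [-29. -22. -21.] top x -21.0
-130 26 zmax 129.0 x [-44. -29.   5.] top x 2.0
-120 49 zmax 136.0 x [-44. -33.  10.] top x -1.0
-110 40 zmax 139.0 x [-33.  -4.  20.] top x 2.0
-100 45 zmax 139.0 x [-36. -21.  26.] top x 1.0
-90 71 zmax 141.0 x [-36. -20.  22.] top x -5.0
-80 80 zmax 139.0 x [-33. -27.  22.] top x -5.0
-70 155 zmax 141.0 x [-26.  -9.  20.] top x -1.0
-60 49 zmax 139.0 x [-17.  -5.   7.] top x -7.0
-40 3 zmax 89.0 x [-19.  -7.   0.] top x -7.0
-30 50 zmax 99.0 x [-21.   4.  21.] top x -4.0
-20 38 zmax 96.0 x [-22. -10.  15.] top x -8.0
-10 9 zmax 82.0 x [-19.  -2.  14.] top x -1.0
0 45 zmax 89.0 x [-28.  -4.  22.] top x -10.0
10 60 zmax 89.0 x [-29.  -3.  24.] top x -1.0
20 41 zmax 85.0 x [-28.  -8.  23.] top x 19.0
30 33 zmax 89.0 x [-28.  -7.  23.] top x 1.0
40 40 zmax 95.0 x [-29.  -4.  24.] top x -0.0
50 50 zmax 97.0 x [-28.  -8.  23.] top x -1.0
60 52 zmax 101.0 x [-28.  -8.  14.] top x -2.0
70 35 zmax 105.0 x [-27.  -6.  19.] top x -7.0
80 55 zmax 107.0 x [-27.  -4.  24.] top x -4.0
90 60 zmax 108.0 x [-26.  -2.  25.] top x 0.0
100 40 zmax 112.0 x [-12.  -2.  13.] top x -4.0
110 11 zmax 54.0 x [-12.  -5.   6.] top x -2.0
120 15 zmax 52.0 x [-12.  -1.  10.] top x 1.0
130 21 zmax 55.0 x [-15.  -3.  13.] top x -6.0
140 28 zmax 55.0 x [-13.   0.  13.] top x 2.0
150 13 zmax 53.0 x [-15.   1.  14.] top x -2.0
160 30 zmax 58.0 x [-12.   1.  14.] top x 4.0
170 35 zmax 44.0 x [-26.  -3.  22.] top x -11.0
lid [ 0.504 -0.056  0.134] [-0.006 -0.085  0.134]
pump [0.512 0.106 0.101] [-0.005  0.077  0.101]
rel [0.517 0.175 0.048] [-0.003  0.146  0.048]
bar [0.513 0.207 0.044] [-0.009  0.177  0.044]
```

```bash
python3 -m crank '[[-1,0,0,0,0.12],[-1,0,0,0,0.24]]' 20
```

```text
time: 0.32
tool_pos: [0.1995, 0.4856, 0.4044]
tool_rot: [-3.141, 0.0, 2.506]
contact_force: [1.0, 0.1, -0.4]
opening: 0.0825
grip_force: 0.0
```

```bash
cat >> h.py <<'E'
def sh(x,y,z,yaw):
    s=telemetry.observe(); p=np.array(s["tool_pos"]); r=s["tool_rot"]
    from scipy.spatial.transform import Rotation as Ro
    R=Ro.from_euler("xyz",r).as_matrix()
    return np.round(R.T@(np.array([x,y,z])-p)*1000,1), round(r[2]-yaw,3)
VO=np.array([.514,.029]); VA=-0.042
def w(x,y):
    return VO+x*np.array([np.cos(VA),np.sin(VA)])+y*np.array([-np.sin(VA),np.cos(VA)])
E
python3 - <<'E'
from h import *
c=vision.get_calibration("wrist");K,D,R,t=parts(c);print(R, -R.T@t,K[0,0],K[1,1],K[:2,2])
print(w(0,.085),sh(*w(0,.06),.38,1.529))
E
```

```text
[[ 0.59300151  0.80519993 -0.00151059]
 [ 0.77579454 -0.57084109  0.26885552]
 [ 0.21562014 -0.16060363 -0.96317933]] [0.14231758 0.52711792 0.38397025] 271.14652494855983 271.14652494855983 [260.01601729 184.68674585]
[0.51756895 0.11392504] (array([-490.5, -131.1,   24.5]), np.float64(0.977))
```

```bash
python3 -m crank '[[-1,-40,-11,2,0.1],[-1,-80,-22,4,0.2],[-1,-120,-33,6,0.3],[-1,-160,-44,8,0.4],[-1,-200,-55,10,0.5],[-1,-240,-66,12,0.6],[-1,-280,-77,14,0.7],[-1,-320,-88,16,0.8],[-1,-360,-98,18,0.9],[-1,-400,-109,20,0.977],[-1,-440,-120,22,0.977],[-1,-490,-131,24,0.977]]' && python3 -m crank '[[-1,0,0,0,0],[-1,0,0,0,0],[-1,0,0,0,0]]'; python3 - <<'E'
from h import *
print(st()); p,d,c=grab("wrist"); cv2.imwrite("pics/w1.png",cv2.cvtColor(p,cv2.COLOR_RGB2BGR)); np.savez("w1.npz",p=p,d=d,**{k:np.array(v) for k,v in c.items()})
E
```

```text
time: 1.32
tool_pos: [0.5127, 0.0963, 0.3808]
tool_rot: [-3.141, -0.0, 1.534]
contact_force: [1.2, 1.2, 0.0]
opening: 0.0035
grip_force: 0.0
time: 1.57
tool_pos: [0.5117, 0.0984, 0.3806]
tool_rot: [-3.14, -0.0, 1.534]
contact_force: [0.1, 0.5, -1.1]
opening: 0.0004
grip_force: 0.0
{'time': 1.567, 'qpos': [0.043, 0.356, 1.573, 0.0, 1.214, 0.079], 'tool_pos': [0.512, 0.098, 0.381], 'tool_rot': [-3.14, -0.0, 1.534], 'contact_force': [0.099, 0.534, -1.113], 'opening': 0.0, 'grip_force': 0.0}
```

View pics/w1.png

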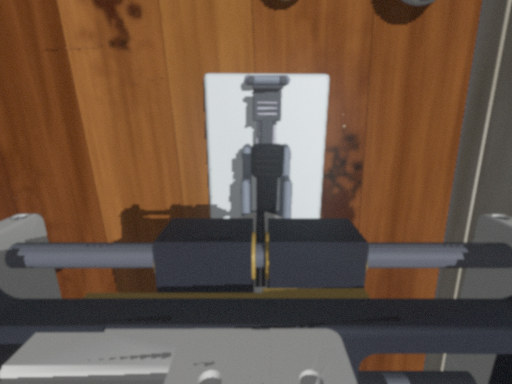

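The wrist view shows the paddle at (266,105), the bar at the home end at (266,80), the black pump pad from (250,145) to (285,178), and the board corners at (207,74) and (327,74).

```bash
python3 - <<'E'
from h import *
z=np.load("w1.npz"); p=z["p"];c={k:z[k] for k in("camera_matrix","dist","rvec","tvec")}
P=cloud(z["d"],c); o=VO;X=w(1,0)-VO;Y=w(0,1)-VO
for v in range(74,215,4):
    q=P[v,266]; g=p[v,266]; L=P[v,230:310]; hi=L[(L[:,2]>q[2]-.006)]
    print(v,np.round(q*1000),g, "y'",round((q[:2]-o)@Y*1000), "xr",np.round([((h[:2]-o)@X)*1000 for h in (hi[0],hi[-1])]))
m=(p.min(2)>200);m[190:]=0;m[:60]=0;m[:,:190]=0;m[:,340:]=0
v,u=np.nonzero(m);W=onplane(c,np.stack([u,v],1),.018)[:,:2]
print(cv2.boxPoints(cv2.minAreaRect(W.astype(np.float32))))
g=p.max(2)<50; g[:142]=0; g[182:]=0; g[:,:240]=0; g[:,300:]=0
v,u=np.nonzero(g); W=onplane(c,np.stack([u,v],1),.103);print("black",u.min(),u.max(),v.min(),v.max(),np.median(W,0))
E
```

```text
74 [523. 209.  17.] [174 174 174] y' 180 xr [-41.  53.]
78 [523. 202.  37.] [146 153 166] y' 173 xr [-22.  28.]
82 [523. 198.  37.] [111 118 127] y' 169 xr [-22.  27.]
86 [522. 192.  56.] [91 91 99] y' 164 xr [-13.  18.]
90 [522. 189.  48.] [63 63 64] y' 160 xr [-13.  18.]
94 [522. 185.  48.] [ 99 102 108] y' 156 xr [-13.  18.]
98 [522. 181.  48.] [100 104 109] y' 152 xr [-13.  18.]
102 [522. 176.  49.] [151 152 161] y' 148 xr [-13.  18.]
106 [522. 172.  48.] [124 125 136] y' 143 xr [-13.  18.]
110 [521. 168.  48.] [109 113 121] y' 139 xr [-13.  18.]
114 [521. 164.  49.] [157 158 167] y' 135 xr [-13.  18.]
118 [521. 159.  49.] [ 97 103 108] y' 130 xr [-13.  19.]
122 [521. 155.  48.] [ 95  98 105] y' 126 xr [-4. 10.]
126 [521. 150.  48.] [ 97 100 108] y' 122 xr [-4.  9.]
130 [521. 146.  47.] [ 98 102 109] y' 117 xr [-4.  9.]
134 [521. 142.  47.] [ 97 102 107] y' 113 xr [-4.  9.]
138 [521. 137.  43.] [ 95 101 106] y' 108 xr [-4.  9.]
142 [520. 132.  46.] [ 91  95 101] y' 103 xr [-4.  9.]
146 [519. 136. 106.] [61 64 68] y' 107 xr [-12.  17.]
150 [519. 132. 106.] [59 61 66] y' 103 xr [-1
[... 1093 characters left out ...]
,2])[:,None]
        ~~~^^^^^^
  File "h.py", line 12, in ray
    n=cv2.undistortPoints(np.array(uv,float).reshape(-1,1,2),K,D).reshape(-1,2)
      ~~~~~~~~~~~~~~~~~~~^^^^^^^^^^^^^^^^^^^^^^^^^^^^^^^^^^^^^^^^
cv2.error: OpenCV(4.12.0) /io/opencv/modules/calib3d/src/undistort.dispatch.cpp:347: error: (-215:Assertion failed) CV_IS_MAT(_src) && CV_IS_MAT(_dst) && (_src->rows == 1 || _src->cols == 1) && (_dst->rows == 1 || _dst->cols == 1) && _src->cols + _src->rows - 1 == _dst->rows + _dst->cols - 1 && (CV_MAT_TYPE(_src->type) == CV_32FC2 || CV_MAT_TYPE(_src->type) == CV_64FC2) && (CV_MAT_TYPE(_dst->type) == CV_32FC2 || CV_MAT_TYPE(_dst->type) == CV_64FC2) in function 'cvUndistortPointsInternal'
```

```bash
python3 -m crank '[[-1,0,0,0,0]]'; python3 - <<'E'
from h import *
print(sh(.520,.119,.296,1.529))
E
```

```text
time: 1.7
tool_pos: [0.5112, 0.0994, 0.3812]
tool_rot: [-3.141, -0.0, 1.537]
contact_force: [-0.5, 1.0, -0.7]
opening: 0.0003
grip_force: 0.0
(array([19.8,  8.1, 85.2]), np.float64(0.008))
```

```bash
python3 -m crank '[[-1,7,3,30,0.008],[-1,14,6,60,0.008],[-1,20,8,85,0.008],[-1,20,8,85,0.008],[-1,20,8,85,0.008]]'; python3 - <<'E'
from h import *
print(sh(.520,.119,.296,1.529), st()["qpos"])
E
```

```text
time: 2.12
tool_pos: [0.52, 0.1191, 0.2958]
tool_rot: [-3.139, 0.0, 1.529]
contact_force: [0.0, -0.8, 0.5]
opening: 0.0002
grip_force: 0.0
(array([-0.1, -0. , -0.2]), np.float64(0.0)) [0.081, 0.47, 1.652, 0.0, 1.022, 0.123]
```

```bash
python3 -m crank '[[-1,0,0,12,0],[-1,-2,0,22,0],[-1,-4,0,32,0],[-1,-6,0,40,0]]'; python3 -m crank '[[-1,-1,0,5,0],[-1,-2,0,9,0],[-1,-3,0,11,0],[-1,-3,0,11,0]]'; python3 - <<'E'
from h import *
p,d,c=grab("scene"); cv2.imwrite("pics/s2.png",cv2.resize(cv2.cvtColor(p[150:260,205:305],cv2.COLOR_RGB2BGR),None,fx=5,fy=5,interpolation=cv2.INTER_CUBIC)); np.savez("s2.npz",p=p,d=d,**{k:np.array(v) for k,v in c.items()})
E
```

```text
time: 2.45
tool_pos: [0.5209, 0.1124, 0.2573]
tool_rot: [3.138, -0.002, 1.527]
contact_force: [-0.2, 5.6, 8.2]
opening: 0.0007
grip_force: 3.8
time: 2.78
tool_pos: [0.5209, 0.1094, 0.2462]
tool_rot: [3.138, -0.002, 1.526]
contact_force: [-0.1, 3.7, 5.4]
opening: -0.0001
grip_force: 3.1
```

View pics/s2.png

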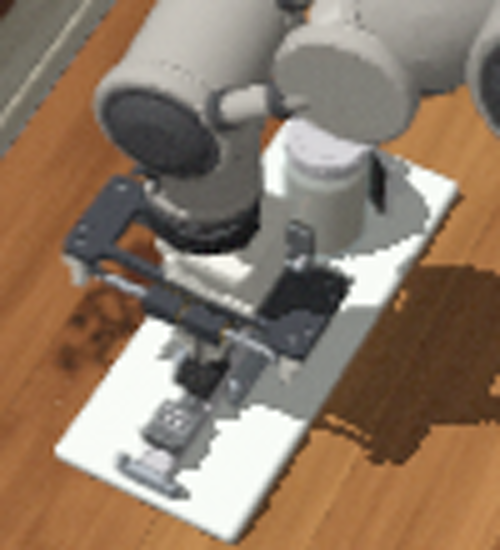

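The crop shows the fingertips holding the pump pad down at (200,380). The paddle at (172,420) has moved off the end bar at (150,470), and the jar is clear.

```bash
cat >> h.py <<'E'
def lip(name="scene"):
    p,d,c=grab(name); P=cloud(d,c); X=w(1,0)-VO;Y=w(0,1)-VO
    x=(P[...,:2]-VO)@X; y=(P[...,:2]-VO)@Y
    m=(abs(x-.0025)<.013)&(P[...,2]>.0525)&(P[...,2]<.061)&(y>.05)&(y<.18)
    ys=np.sort(y[m]); return len(ys), np.round(np.percentile(ys,[50,90,98])*1000,1) if len(ys) else None
E
python3 -m crank '[[-1,-1,0,2,0],[-1,-1,0,3,0],[-1,-1,0,3,0]]';python3 - <<'E'
from h import *
import h
r=h.grab
for f in("scene0","s2"):
    z=np.load(f+".npz"); h.grab=lambda n:(z["p"],z["d"],{k:z[k] for k in("camera_matrix","dist","rvec","tvec")})
    print(f,lip())
h.grab=r; print(lip())
E
```

```text
time: 3.08
tool_pos: [0.5208, 0.1085, 0.2435]
tool_rot: [3.138, -0.002, 1.527]
contact_force: [0.2, 4.4, 6.1]
opening: 0.0004
grip_force: 3.5
scene0 (25, array([140.1, 163.8, 165.8]))
s2 (25, array([125. , 155.5, 156.5]))
(34, array([105.4, 151.9, 154.4]))
```

```bash
python3 -m crank '[[-1,0,0,-18,0],[-1,1,0,-36,0],[-1,2,0,-51,0],[-1,2,0,-51,0],[-1,2,0,-38,0],[-1,0,0,-28,0],[-1,-2,0,-19,0],[-1,-4,0,-11,0],[-1,-6,0,-5,0],[-1,-8,0,-1,0],[-1,-8,0,0,0],[-1,-8,0,0,0]]';python3 - <<'E'
from h import *
print(lip())
E
```

```text
time: 4.13
tool_pos: [0.5199, 0.1002, 0.2419]
tool_rot: [-3.142, -0.001, 1.527]
contact_force: [-0.5, 3.8, 10.2]
opening: 0.0004
grip_force: 5.2
(41, array([ 90.5, 116.1, 142. ]))
```

```bash
python3 -m crank '[[-1,0,0,-18,0],[-1,1,0,-36,0],[-1,2,0,-51,0],[-1,2,0,-51,0],[-1,2,0,-38,0],[-1,0,0,-28,0],[-1,-2,0,-20,0],[-1,-4,0,-13,0],[-1,-6,0,-8,0],[-1,-7,0,-6,0],[-1,-7,0,-6,0]]';python3 - <<'E'
from h import *
print(lip())
p,d,c=grab("side"); cv2.imwrite("pics/sd3.png",cv2.resize(cv2.cvtColor(p[150:270,210:310],cv2.COLOR_RGB2BGR),None,fx=5,fy=5,interpolation=cv2.INTER_CUBIC))
P=cloud(d,c);v,u=np.nonzero((P[...,2]>.118)&(P[...,2]<.131)&(abs(P[...,0]-.51)<.05)&(P[...,1]<.0)&(P[...,1]>-.2))
q=P[v,u];print(len(q),q.min(0),np.median(q,0),q.max(0))
z=np.load("side0.npz");c={k:z[k] for k in("camera_matrix","dist","rvec","tvec")};P=cloud(z["d"],c)
v,u=np.nonzero((P[...,2]>.118)&(P[...,2]<.131)&(abs(P[...,0]-.51)<.05)&(P[...,1]<.0)&(P[...,1]>-.2))
q=P[v,u];print(len(q),q.min(0),np.median(q,0),q.max(0))
E
```

```text
time: 5.1
tool_pos: [0.5193, 0.0932, 0.2468]
tool_rot: [-3.14, -0.001, 1.526]
contact_force: [-0.8, 3.8, 7.0]
opening: 0.0003
grip_force: 3.1
(24, array([108.3, 137.8, 139.6]))Traceback (most recent call last):
  File "<stdin>", line 5, in <module>
    return umr_minimum(a, axis, None, out, keepdims, initial, where)
ValueError: zero-size array to reduction operation minimum which has no identity
```

```bash
python3 -m crank '[[-1,-1,0,2,0],[-1,-2,0,4,0],[-1,-2,0,4,0]]';python3 - <<'E'
from h import *
print(lip())
p,d,c=grab("side"); P=cloud(d,c); z=np.load("side0.npz")
for n,d in(("now",d),("0",z["d"])):
    P=cloud(d,c);m=(P[...,2]>.118)&(P[...,2]<.136)&(abs(P[...,0]-.51)<.05)&(P[...,1]<.0)&(P[...,1]>-.2);q=P[m]
    print(n,len(q),np.round(np.percentile(q,[2,50,98],axis=0),3).tolist() if len(q) else "")
E
```

```text
time: 5.45
tool_pos: [0.5192, 0.0913, 0.243]
tool_rot: [-3.14, -0.001, 1.527]
contact_force: [0.2, 4.9, 5.0]
opening: 0.0002
grip_force: 3.4
(40, array([ 85.6, 134.7, 136.9]))
now 0 
0 209 [[0.477, -0.087, 0.119], [0.507, -0.046, 0.131], [0.535, -0.028, 0.133]]
```

View pics/sd3.png

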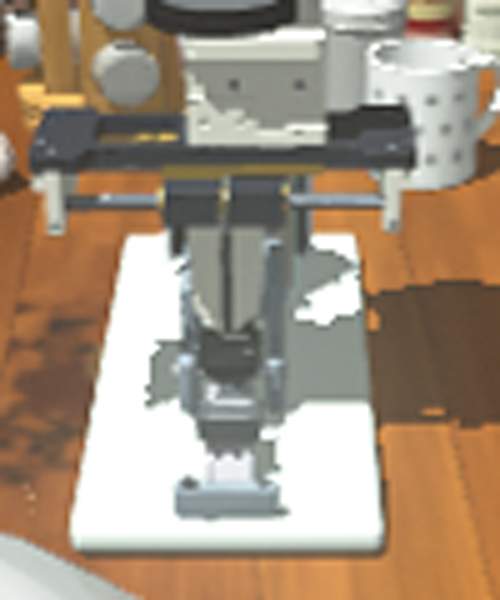

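The side crop shows the fingertips on the black pad at (228,340), with the paddle at (228,430) now clear of the end bar. The gripper body hides the jar. From this stroke on I'll press in increments.

```bash
python3 -m crank '[[-1,0,0,-18,0],[-1,1,0,-36,0],[-1,2,0,-51,0],[-1,2,0,-51,0],[-1,2,0,-38,0],[-1,0,0,-28,0],[-1,-2,0,-22,0],[-1,-3,0,-18,0]]';python3 -m crank '[[-1,-1,0,4,0],[-1,-2,0,7,0]]';python3 -m crank '[[-1,-1,0,3,0],[-1,-2,0,6,0]]'
```

```text
time: 6.22
tool_pos: [0.519, 0.0879, 0.2603]
tool_rot: [-3.139, -0.0, 1.527]
contact_force: [0.2, 2.9, 4.8]
opening: 0.0001
grip_force: 2.4
time: 6.38
tool_pos: [0.5192, 0.0862, 0.2544]
tool_rot: [-3.141, -0.001, 1.526]
contact_force: [-1.0, 6.2, 9.7]
opening: 0.0007
grip_force: 4.4
time: 6.55
tool_pos: [0.519, 0.0846, 0.2489]
tool_rot: [-3.141, -0.002, 1.527]
contact_force: [-1.2, 7.6, 6.9]
opening: 0.0006
grip_force: 3.9
```

```bash
python3 -m crank '[[-1,-1,0,2,0],[-1,-1,0,3,0]]';python3 -m crank '[[-1,-1,0,2,0],[-1,-1,0,2,0]]';python3 - <<'E'
from h import *
print(lip())
E
```

```text
time: 6.72
tool_pos: [0.519, 0.0837, 0.246]
tool_rot: [-3.141, -0.002, 1.527]
contact_force: [-1.5, 7.0, 8.5]
opening: 0.0006
grip_force: 4.7
time: 6.88
tool_pos: [0.519, 0.0829, 0.2441]
tool_rot: [-3.141, -0.002, 1.526]
contact_force: [-0.9, 8.3, 8.4]
opening: 0.0008
grip_force: 4.8
(35, array([ 79.5, 128.7, 130.4]))
```

```bash
python3 -m crank '[[-1,1,0,-18,0],[-1,3,0,-36,0],[-1,4,0,-52,0],[-1,4,0,-52,0],[-1,4,0,-38,0],[-1,2,0,-28,0],[-1,0,0,-22,0],[-1,-1,0,-18,0]]';python3 -m crank '[[-1,-1,0,4,0],[-1,-2,0,7,0]]';python3 -m crank '[[-1,-1,0,3,0],[-1,-2,0,5,0]]'
```

```text
time: 7.6
tool_pos: [0.5188, 0.0811, 0.2607]
tool_rot: [-3.14, -0.001, 1.526]
contact_force: [-1.8, 6.2, 8.0]
opening: 0.0008
grip_force: 4.1
time: 7.77
tool_pos: [0.5188, 0.0796, 0.2546]
tool_rot: [-3.141, -0.002, 1.526]
contact_force: [-1.8, 9.4, 12.3]
opening: 0.0006
grip_force: 6.0
time: 7.93
tool_pos: [0.5187, 0.0782, 0.25]
tool_rot: [-3.141, -0.003, 1.526]
contact_force: [-1.8, 13.0, 12.6]
opening: 0.0007
grip_force: 6.7
```

```bash
python3 -m crank '[[-1,1.5,0,1,0],[-1,1.5,0,1,0]]';python3 - <<'E'
from h import *
print(lip())
E
```

```text
time: 8.1
tool_pos: [0.5188, 0.0789, 0.2491]
tool_rot: [-3.141, -0.001, 1.527]
contact_force: [-2.5, 4.6, 12.0]
opening: 0.0002
grip_force: 6.2
(9, array([ 93.9, 126.2, 127.5]))
```

```bash
python3 -m crank '[[-1,-0.5,0,1,0],[-1,-0.5,0,1.5,0]]';python3 -m crank '[[-1,-0.5,0,1,0],[-1,-0.5,0,1.5,0]]'
```

```text
time: 8.32
tool_pos: [0.5188, 0.0785, 0.2478]
tool_rot: [-3.141, -0.001, 1.527]
contact_force: [-3.3, 6.1, 13.1]
opening: 0.0004
grip_force: 7.1
time: 8.48
tool_pos: [0.5187, 0.0782, 0.2465]
tool_rot: [-3.141, -0.002, 1.526]
contact_force: [-3.0, 7.5, 15.9]
opening: 0.0005
grip_force: 8.3
```

```bash
python3 -m crank '[[-1,-0.2,0,0.7,0],[-1,-0.2,0,1,0]]';python3 - <<'E'
from h import *
print(lip(), st()["contact_force"])
E
```

```text
time: 8.65
tool_pos: [0.5187, 0.078, 0.2456]
tool_rot: [-3.141, -0.002, 1.527]
contact_force: [-4.4, 7.1, 16.2]
opening: 0.0002
grip_force: 8.6
(25, array([ 80.2, 121.4, 122.1])) [-4.021, 7.971, 15.67]
```

```bash
python3 -m crank '[[-1,0,0,0.7,0],[-1,0,0,1,0]]'; python3 -m crank '[[-1,0,0,0.6,0],[-1,0,0,0.6,0]]'
```

```text
time: 8.87
tool_pos: [0.5187, 0.0779, 0.2448]
tool_rot: [-3.142, -0.001, 1.527]
contact_force: [-4.3, 5.8, 17.4]
opening: 0.0005
grip_force: 9.0
time: 9.03
tool_pos: [0.5187, 0.0778, 0.2442]
tool_rot: [-3.142, -0.001, 1.527]
contact_force: [-4.2, 5.1, 17.0]
opening: 0.0007
grip_force: 8.8
```

```bash
python3 -m crank '[[-1,0,0,-8,0],[-1,2,0,-20,0],[-1,3,0,-36,0],[-1,4,0,-52,0],[-1,4,0,-52,0]]';python3 - <<'E'
from h import *
print(lip(),lip())
E
```

```text
time: 9.45
tool_pos: [0.5196, 0.0811, 0.2969]
tool_rot: [3.139, 0.0, 1.527]
contact_force: [1.1, 0.9, 0.4]
opening: 0.0004
grip_force: 0.0
(12, array([123.7, 125.4, 126.6])) (13, array([122.2, 125.6, 126.9]))
```

```bash
python3 -m crank '[[-1,-1,0,8,0],[-1,-2,0,14,0],[-1,-2,0,17,0],[-1,-2,0,17,0]]';python3 -m crank '[[-1,-0.5,0,2,0],[-1,-1,0,4,0]]';python3 -m crank '[[-1,-0.3,0,1.5,0],[-1,-0.5,0,3,0]]'
```

```text
time: 9.88
tool_pos: [0.5187, 0.0792, 0.2768]
tool_rot: [-3.139, 0.0, 1.527]
contact_force: [-0.9, -1.1, 2.3]
opening: 0.0005
grip_force: 0.9
time: 10.05
tool_pos: [0.519, 0.0785, 0.2744]
tool_rot: [-3.142, -0.0, 1.527]
contact_force: [0.3, 2.2, 3.7]
opening: 0.0004
grip_force: 1.6
time: 10.22
tool_pos: [0.5191, 0.078, 0.2716]
tool_rot: [3.141, -0.0, 1.527]
contact_force: [-0.8, 2.2, 3.4]
opening: 0.0003
grip_force: 1.7
```

```bash
python3 -m crank '[[-1,-0.3,0,1.5,0],[-1,-0.5,0,3,0]]';python3 -m crank '[[-1,-0.3,0,1.5,0],[-1,-0.5,0,2,0]]';python3 -m crank '[[-1,-0.3,0,1,0],[-1,-0.3,0,1.5,0]]'
```

```text
time: 10.38
tool_pos: [0.5191, 0.0775, 0.2687]
tool_rot: [3.141, -0.001, 1.527]
contact_force: [-0.3, 3.5, 5.1]
opening: 0.0004
grip_force: 2.7
time: 10.55
tool_pos: [0.5191, 0.0773, 0.2669]
tool_rot: [3.14, -0.001, 1.527]
contact_force: [-0.9, 4.9, 8.7]
opening: 0.0005
grip_force: 3.8
time: 10.72
tool_pos: [0.5191, 0.0771, 0.2657]
tool_rot: [3.14, -0.002, 1.527]
contact_force: [-1.0, 5.1, 8.8]
opening: 0.0004
grip_force: 4.5
```

```bash
python3 -m crank '[[-1,-0.3,0,1.5,0],[-1,-0.5,0,2,0]]';python3 -m crank '[[-1,-0.3,0,1,0],[-1,-0.4,0,1.5,0]]';python3 -m crank '[[-1,-0.3,0,1,0],[-1,-0.3,0,1.5,0]]'
```

```text
time: 10.88
tool_pos: [0.5191, 0.077, 0.264]
tool_rot: [3.139, -0.002, 1.526]
contact_force: [-2.3, 8.3, 13.3]
opening: 0.0004
grip_force: 5.8
time: 11.05
tool_pos: [0.5191, 0.0767, 0.2627]
tool_rot: [3.139, -0.002, 1.527]
contact_force: [-2.4, 9.2, 12.7]
opening: 0.0005
grip_force: 6.0
time: 11.22
tool_pos: [0.5191, 0.0764, 0.2613]
tool_rot: [3.139, -0.003, 1.527]
contact_force: [-1.6, 8.4, 13.0]
opening: 0.0002
grip_force: 6.3
```

```bash
python3 -m crank '[[-1,0,0,1,0],[-1,0,0,1.5,0]]';python3 -m crank '[[-1,0,0,0.8,0],[-1,0,0,1.2,0]]';python3 -m crank '[[-1,0,0,0.8,0],[-1,0,0,0.8,0]]'; python3 - <<'E'
from h import *
print(lip(),lip())
E
```

```text
time: 11.38
tool_pos: [0.5191, 0.0765, 0.2598]
tool_rot: [3.139, -0.003, 1.527]
contact_force: [-2.1, 9.2, 13.5]
opening: 0.0002
grip_force: 6.6
time: 11.55
tool_pos: [0.5191, 0.0765, 0.2587]
tool_rot: [3.139, -0.003, 1.527]
contact_force: [-2.6, 8.9, 13.8]
opening: 0.0006
grip_force: 6.8
time: 11.72
tool_pos: [0.5191, 0.0765, 0.2579]
tool_rot: [3.139, -0.002, 1.527]
contact_force: [-1.6, 8.2, 13.8]
opening: 0.0008
grip_force: 6.8
(8, array([119.8, 122.3, 123.1])) (10, array([120.3, 123.1, 123.3]))
```

```bash
python3 -m crank '[[-1,0.5,0,1,0],[-1,0.5,0,1.2,0]]';python3 -m crank '[[-1,0,0,0.8,0],[-1,0,0,1.2,0]]';python3 -m crank '[[-1,0,0,0.8,0],[-1,0,0,1.2,0]]'; python3 - <<'E'
from h import *
print(lip(),lip())
E
```

```text
time: 11.98
tool_pos: [0.5191, 0.0768, 0.2567]
tool_rot: [3.139, -0.002, 1.527]
contact_force: [-2.5, 6.5, 14.6]
opening: 0.0005
grip_force: 7.4
time: 12.15
tool_pos: [0.5191, 0.0768, 0.2557]
tool_rot: [3.139, -0.002, 1.527]
contact_force: [-2.9, 6.8, 15.4]
opening: 0.0004
grip_force: 8.0
time: 12.32
tool_pos: [0.5191, 0.0767, 0.2546]
tool_rot: [3.139, -0.002, 1.527]
contact_force: [-4.3, 7.1, 17.1]
opening: 0.0005
grip_force: 8.5
(5, array([118. , 123.1, 123.4])) (5, array([119.2, 122.2, 123.2]))
```

```bash
python3 -m crank '[[-1,0,0,0.6,0],[-1,0,0,0.8,0]]'
```

```text
time: 12.58
tool_pos: [0.5191, 0.0766, 0.2539]
tool_rot: [3.139, -0.002, 1.527]
contact_force: [-3.6, 5.8, 18.0]
opening: 0.0003
grip_force: 8.8
```

```bash
python3 -m crank '[[-1,0,0,-8,0],[-1,1,0,-25,0],[-1,2,0,-55,0],[0.3,2,0,-95,0],[1,2,0,-136,0],[1,2,0,-150,0],[1,2,0,-150,0]]'; python3 - <<'E'
from h import *
print(lip())
for n in("side","scene"):
    p,d,c=grab(n); P=cloud(d,c); np.savez(n+"4.npz",p=p,d=d,**{k:np.array(v) for k,v in c.items()})
    m=(P[...,2]>.125)&(P[...,2]<.142)&(abs(P[...,0]-.51)<.06)&(P[...,1]<-.02)&(P[...,1]>-.2);q=P[m]
    print(n,len(q),np.round(np.percentile(q,[2,50,98],axis=0),3).tolist() if len(q) else "")
    if len(q)>30:
        v,u=np.nonzero(m); W=onplane(c,np.stack([u,v],1),.133)[:,:2].astype(np.float32)
        print(cv2.minEnclosingCircle(W), u.min(),u.max(),v.min(),v.max())
E
```

```text
time: 13.17
tool_pos: [0.5194, 0.0777, 0.4061]
tool_rot: [3.134, 0.0, 1.527]
contact_force: [0.6, 0.2, 0.0]
opening: 0.0224
grip_force: 0.0
(10, array([122.8, 126.6, 127.2]))
side 153 [[0.479, -0.09, 0.126], [0.506, -0.056, 0.131], [0.535, -0.034, 0.133]]
((0.5063380002975464, -0.05066912993788719), 0.038740698248147964) 248 268 169 177
scene 3 [[0.476, -0.069, 0.127], [0.477, -0.066, 0.127], [0.478, -0.058, 0.135]]
```

```bash
python3 -m crank '[[1,-38,0,0,0],[1,-76,0,0,0],[1,-114,0,0,0],[1,-152,0,0,0],[1,-188,0,0,0],[1,-188,0,0,0],[1,-188,0,0,0]]'; python3 - <<'E'
from h import *
print(st())
p,d,c=grab("wrist"); P=cloud(d,c); np.savez("w5.npz",p=p,d=d,**{k:np.array(v) for k,v in c.items()})
cv2.imwrite("pics/w5.png",cv2.cvtColor(p,cv2.COLOR_RGB2BGR))
m=(P[...,2]>.128)&(P[...,2]<.140)&(abs(P[...,0]-.51)<.06)&(P[...,1]<-.0)&(P[...,1]>-.2);q=P[m]
v,u=np.nonzero(m);print(len(q),np.round(np.percentile(q,[1,50,99],axis=0),4).tolist(),u.min(),u.max(),v.min(),v.max())
print(cv2.minEnclosingCircle(onplane(c,np.stack([u,v],1),.133)[:,:2].astype(np.float32)))
E
```

```text
time: 13.9
tool_pos: [0.5103, -0.1117, 0.3999]
tool_rot: [-3.138, -0.001, 1.523]
contact_force: [-0.0, 0.6, 0.9]
opening: 0.0812
grip_force: 0.0
{'time': 13.9, 'qpos': [-0.362, 0.342, 1.538, 0.0, 1.266, -0.315], 'tool_pos': [0.51, -0.112, 0.4], 'tool_rot': [-3.138, -0.001, 1.523], 'contact_force': [-0.016, 0.644, 0.853], 'opening': 0.081, 'grip_force': 0.0}
3693 [[0.4812, -0.095, 0.1295], [0.51, -0.0653, 0.132], [0.5387, -0.0373, 0.1339]] 223 291 103 172
((0.5100257992744446, -0.06613321602344513), 0.031045224517583847)
```

View pics/w5.png

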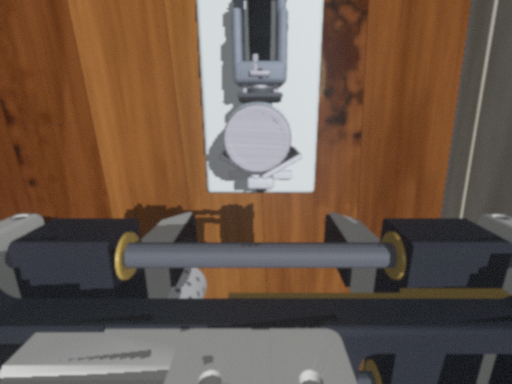

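The wrist view shows the jar seated in the V. The lid circle is at pixel (257,137) with a fitted radius of 31.0 mm, which matches the 62 mm given.

```bash
python3 - <<'E'
from h import *
print(sh(.5093,-.0655,.294,1.523))
E
```

```text
(array([ 44.6,  -2.8, 106.3]), np.float64(0.002))
```

```bash
python3 -m crank '[[1,22,-1,25,0],[1,44.6,-3,50,0],[1,44.6,-3,70,0],[1,44.6,-3,70,0],[1,44.6,-3,70,0]]'; python3 - <<'E'
from h import *
print(sh(.5093,-.0655,.294,1.523))
E
```

```text
time: 14.37
tool_pos: [0.5095, -0.0639, 0.3312]
tool_rot: [-3.138, -0.001, 1.529]
contact_force: [1.2, -0.5, 0.3]
opening: 0.0918
grip_force: 0.0
(array([-1.6,  0. , 37.2]), np.float64(0.006))
```

```bash
python3 -m crank '[[1,-1.5,0,15,0],[1,-1.5,0,30,0],[1,-1.5,0,37,0],[1,-1.5,0,37,0],[-0.3,-1.5,0,37,0],[-1,-1.5,0,37,0],[-1,-1.5,0,37,0],[-1,-1.5,0,37,0],[-1,-1.5,0,37,0]]' 40
```

```text
time: 15.12
tool_pos: [0.5095, -0.0668, 0.2956]
tool_rot: [3.142, 0.0, 1.527]
contact_force: [-9.6, -2.1, 6.9]
opening: 0.0635
grip_force: 4.8
```

```bash
python3 -m crank '[[-1,0,0,0,0],[-1,0,0,0,0],[-1,0,0,0,0]]'
```

```text
time: 15.37
tool_pos: [0.509, -0.0668, 0.2955]
tool_rot: [-3.14, 0.0, 1.527]
contact_force: [-3.4, -0.7, 5.6]
opening: 0.0614
grip_force: 40.0
```

```bash
python3 -m crank '[[-1,0,0,0,-0.08],[-1,0,0,0,-0.16],[-1,0,0,0,-0.24],[-1,0,0,0,-0.32],[-1,0,0,0,-0.4],[-1,0,0,0,-0.4]]'; python3 - <<'E'
from h import *
print(telemetry.observe()["torque"])
E
```

```text
time: 15.87
tool_pos: [0.5094, -0.0668, 0.2956]
tool_rot: [-3.141, -0.0, 1.93]
contact_force: [-1.8, -0.1, 4.3]
opening: 0.0612
grip_force: 40.0
[-0.08691811  0.6091607   0.34148618]
```

```bash
python3 -m crank '[[-1,0,0,0,-0.08],[-1,0,0,0,-0.16],[-1,0,0,0,-0.24],[-1,0,0,0,-0.32],[-1,0,0,0,-0.4],[-1,0,0,0,-0.48],[-1,0,0,0,-0.56],[-1,0,0,0,-0.64],[-1,0,0,0,-0.72],[-1,0,0,0,-0.76],[-1,0,0,0,-0.76]]'; python3 - <<'E'
from h import *
print(telemetry.observe()["torque"])
E
python3 -m crank '[[-1,0,0,0,-0.03],[-1,0,0,0,-0.05],[-1,0,0,0,-0.05]]'; python3 - <<'E'
from h import *
print(telemetry.observe()["torque"])
E
```

```text
time: 16.78
tool_pos: [0.5099, -0.0662, 0.2956]
tool_rot: [3.14, 0.001, 2.686]
contact_force: [1.2, 4.7, 3.5]
opening: 0.0612
grip_force: 40.0
[ 0.70549258 -0.1564286   0.10350525]
time: 17.03
tool_pos: [0.5099, -0.0662, 0.2956]
tool_rot: [3.14, 0.001, 2.734]
contact_force: [1.1, 5.9, 4.3]
opening: 0.0614
grip_force: 40.0
[ 0.78688794 -0.11404313 -0.19911257]
```

```bash
for i in 1; do python3 -m crank '[[-1,0,0,0,-0.03],[-1,0,0,0,-0.04]]'; python3 -c "
from h import *
print(telemetry.observe()['torque'])"; python3 -m crank '[[-1,0,0,0,-0.03],[-1,0,0,0,-0.04]]'; python3 -c "
from h import *
print(telemetry.observe()['torque'])"; done
```

```text
time: 17.2
tool_pos: [0.5101, -0.0664, 0.2956]
tool_rot: [3.14, 0.002, 2.773]
contact_force: [2.3, 4.1, 2.2]
opening: 0.0612
grip_force: 40.0
[ 0.65606898 -0.41681051 -0.94703359]
time: 17.37
tool_pos: [0.5105, -0.0667, 0.2956]
tool_rot: [3.14, 0.004, 2.814]
contact_force: [5.0, 2.5, 0.6]
opening: 0.0613
grip_force: 40.0
[ 0.49773093 -0.75286471 -0.59996474]
```

```bash
python3 -m crank '[[0.2,0,0,0,0],[1,0,0,0,0],[1,0,0,0,0],[1,0,0,0,0],[1,0,0,-15,0],[1,0,0,-45,0],[1,0,0,-80,0],[1,0,0,-105,0]]'; python3 - <<'E'
from h import *
print(lip("scene"))
print(sh(*(w(0,.108)+[.0015,0]),.36,1.529))
p,d,c=grab("side"); P=cloud(d,c)
m=(P[...,2]>.125)&(P[...,2]<.142)&(abs(P[...,0]-.51)<.06)&(P[...,1]<-.02)&(P[...,1]>-.2);q=P[m]
print(len(q),np.round(np.percentile(q,[2,50,98],axis=0),3).tolist() if len(q) else "")
E
```

```text
time: 18.03
tool_pos: [0.5095, -0.067, 0.4023]
tool_rot: [-3.141, 0.001, 2.816]
contact_force: [0.7, 0.5, -1.4]
opening: 0.0915
grip_force: 0.0
(10, array([123.2, 125.9, 126.2]))
(array([ 56.4, 196.4,  46.4]), np.float64(1.287))
156 [[0.48, -0.091, 0.126], [0.509, -0.057, 0.131], [0.535, -0.034, 0.133]]
```

```bash
python3 -m crank '[[-1,5,18,0,0.11],[-1,10,36,0,0.22],[-1,15,54,0,0.33],[-1,20,72,5,0.44],[-1,26,90,10,0.55],[-1,31,108,15,0.66],[-1,36,126,20,0.77],[-1,41,144,25,0.88],[-1,46,162,30,0.99],[-1,52,180,35,1.1],[-1,56,196,40,1.2],[-1,56,196,46,1.287]]'; python3 -m crank '[[-1,0,0,0,0],[-1,0,0,0,0],[-1,0,0,0,0]]'; python3 - <<'E'
from h import *
print(lip("scene"))
print(sh(*(w(0,.108)+[.0015,0]),.26,1.529))
p,d,c=grab("wrist"); P=cloud(d,c)
X=w(1,0)-VO;Y=w(0,1)-VO;x=(P[...,:2]-VO)@X;y=(P[...,:2]-VO)@Y
m=(abs(x-.0025)<.011)&(P[...,2]>.0525)&(P[...,2]<.061)&(y>.1)&(y<.18);q=y[m];print("lip y'",len(q),np.percentile(q,[5,50,95]))
m=(abs(x)<.03)&(P[...,2]>.046)&(P[...,2]<.0515)&(y>.1)&(y<.16);print("pad x'",m.sum(),np.percentile(x[m],[2,50,98]))
E
```

```text
time: 19.13
tool_pos: [0.5187, 0.1391, 0.3528]
tool_rot: [-3.14, -0.0, 1.526]
contact_force: [-0.6, -0.0, -0.3]
opening: 0.0164
grip_force: 0.0
time: 19.38
tool_pos: [0.519, 0.1364, 0.3538]
tool_rot: [-3.141, 0.0, 1.532]
contact_force: [-0.7, -0.5, 0.2]
opening: 0.0009
grip_force: 0.0
(14, array([121.2, 124.1, 125.3]))
(array([ 0.6,  0.9, 94.1]), np.float64(0.002))
lip y' 84 [0.12280628 0.12462918 0.1259699 ]
pad x' 510 [-0.01250752  0.00265651  0.01760836]
```

```bash
python3 -m crank '[[-1,1.5,1,30,0],[-1,1.5,1,60,0],[-1,1.5,1,90,0],[-1,1.5,1,110,0],[-1,1.5,1,120,0],[-1,1.5,1,120,0]]' 20;python3 -m crank '[[-1,0,0,3,0],[-1,0,0,6,0],[-1,0,0,6,0]]';
```

```text
time: 19.98
tool_pos: [0.5197, 0.1379, 0.2324]
tool_rot: [-3.138, 0.001, 1.53]
contact_force: [-0.3, -0.2, 0.2]
opening: 0.0004
grip_force: 0.0
time: 20.23
tool_pos: [0.5205, 0.1383, 0.229]
tool_rot: [3.14, -0.0, 1.53]
contact_force: [-0.1, 0.9, 0.3]
opening: 0.0001
grip_force: 0.0
```

```bash
python3 -m crank '[[-1,0,0,2,0],[-1,0,0,4,0],[-1,0,0,4,0]]';python3 -m crank '[[-1,0,0,2,0],[-1,0,0,3,0],[-1,0,0,3,0]]'; python3 -c "
from h import *
print(lip())"
```

```text
time: 20.48
tool_pos: [0.5202, 0.1384, 0.2243]
tool_rot: [3.141, -0.0, 1.53]
contact_force: [1.2, -0.2, 0.6]
opening: 0.0005
grip_force: 0.6
time: 20.73
tool_pos: [0.5202, 0.1384, 0.2211]
tool_rot: [3.141, -0.0, 1.53]
contact_force: [-0.1, 0.2, 1.7]
opening: 0.0002
grip_force: 0.7
(9, array([117.2, 118.7, 119.6]))
```

```bash
python3 -m crank '[[-1,0,0,1,0],[-1,0,0,2,0],[-1,0,0,2,0]]'; python3 -m crank '[[-1,0,0,1,0],[-1,0,0,1.5,0],[-1,0,0,1.5,0]]'; python3 - <<'E'
from h import *
p,d,c=grab("wrist"); P=cloud(d,c)
X=w(1,0)-VO;Y=w(0,1)-VO;x=(P[...,:2]-VO)@X;y=(P[...,:2]-VO)@Y
for z0 in(.038,.042,.046,.05,.054):
    m=(abs(x-.0025)<.011)&(P[...,2]>z0)&(P[...,2]<z0+.004)&(y>.1)&(y<.18);q=y[m];print(z0,len(q),np.percentile(q,[5,50,95]) if len(q) else "")
E
```

```text
time: 21.03
tool_pos: [0.5202, 0.1384, 0.2193]
tool_rot: [3.141, -0.0, 1.53]
contact_force: [0.4, 1.9, 4.4]
opening: 0.0001
grip_force: 2.1
time: 21.28
tool_pos: [0.5203, 0.1385, 0.2187]
tool_rot: [3.14, -0.0, 1.53]
contact_force: [-2.7, 1.3, 11.1]
opening: 0.0006
grip_force: 5.8
0.038 139 [0.11739812 0.13296829 0.17349567]
0.042 320 [0.11802779 0.13119227 0.13332921]
0.046 93 [0.11765732 0.11926025 0.1196232 ]
0.05 40 [0.11757181 0.11840821 0.11973677]
0.054 43 [0.11749225 0.11815801 0.11956403]
```

```bash
python3 -m crank '[[-1,4,0,0,0],[-1,8,0,0,0],[-1,12,0,0,0],[-1,15,0,0,0],[-1,18,0,0,0],[-1,21,0,0,0],[-1,24,0,0,0],[-1,27,0,0,0],[-1,30,0,0,0]]'; python3 -m crank '[[-1,3,0,0,0],[-1,6,0,0,0],[-1,8,0,0,0]]'; python3 -c "
from h import *
print(lip())"
```

```text
time: 22.08
tool_pos: [0.5215, 0.1679, 0.2187]
tool_rot: [3.14, 0.001, 1.53]
contact_force: [-1.0, -3.7, 10.7]
opening: 0.0005
grip_force: 5.2
time: 22.33
tool_pos: [0.522, 0.1758, 0.2184]
tool_rot: [3.14, 0.001, 1.53]
contact_force: [0.5, -3.8, 6.1]
opening: 0.0004
grip_force: 2.9
(4, array([154.9, 156. , 156.1]))
```

```bash
python3 -m crank '[[-1,2,0,0,0],[-1,4,0,0,0],[-1,4,0,0,0]]'; python3 -m crank '[[-1,1,0,0,0],[-1,2,0,0,0],[-1,2,0,0,0]]';python3 -m crank '[[-1,1,0,0,0],[-1,2,0,0,0],[-1,2,0,0,0]]'
```

```text
time: 22.63
tool_pos: [0.522, 0.1801, 0.2178]
tool_rot: [3.141, 0.0, 1.53]
contact_force: [0.3, -2.1, 4.1]
opening: 0.0007
grip_force: 2.1
time: 22.88
tool_pos: [0.522, 0.1818, 0.2176]
tool_rot: [3.142, 0.001, 1.53]
contact_force: [0.6, -5.5, 3.7]
opening: 0.0002
grip_force: 4.0
time: 23.13
tool_pos: [0.5221, 0.1826, 0.2175]
tool_rot: [-3.141, 0.004, 1.531]
contact_force: [1.0, -12.5, 5.5]
opening: 0.0004
grip_force: 7.5
```

Jaw is on its home stop. I'll lift clear and check.

```bash
python3 -m crank '[[-1,0,0,-4,0],[-1,-1,0,-14,0],[-1,-1,0,-40,0],[-1,-1,0,-80,0],[-1,-1,0,-120,0],[-1,-1,0,-160,0],[-1,20,0,-190,0],[-1,50,0,-190,0],[-1,50,0,-190,0]]'; python3 - <<'E'
from h import *
print(lip(),lip())
for n in("scene","side"):
    p,d,c=grab(n); P=cloud(d,c)
    m=(P[...,2]>.125)&(P[...,2]<.142)&(abs(P[...,0]-.51)<.06)&(P[...,1]<-.02)&(P[...,1]>-.2);q=P[m]
    print(n,len(q),np.round(np.percentile(q,[2,50,98],axis=0),3).tolist() if len(q) else "")
    cv2.imwrite(f"pics/{n}9.png",cv2.resize(cv2.cvtColor(p[120:270,200:320] if n=="scene" else p[140:290,190:340],cv2.COLOR_RGB2BGR),None,fx=3,fy=3))
a,b=cv2.imread("pics/scene9.png"),cv2.imread("pics/side9.png");cv2.imwrite("pics/f9.png",np.hstack([a,b[:a.shape[0]]]))
E
```

```text
time: 23.88
tool_pos: [0.5237, 0.2378, 0.4094]
tool_rot: [3.138, -0.004, 1.532]
contact_force: [-1.1, -0.1, -1.4]
opening: 0.0005
grip_force: 0.0
(21, array([155.5, 164. , 165. ])) (20, array([152.2, 164.7, 165.3]))
scene 22 [[0.485, -0.051, 0.126], [0.504, -0.038, 0.131], [0.523, -0.036, 0.136]]
side 77 [[0.48, -0.087, 0.125], [0.495, -0.048, 0.131], [0.537, -0.034, 0.133]]
```

View pics/f9.png

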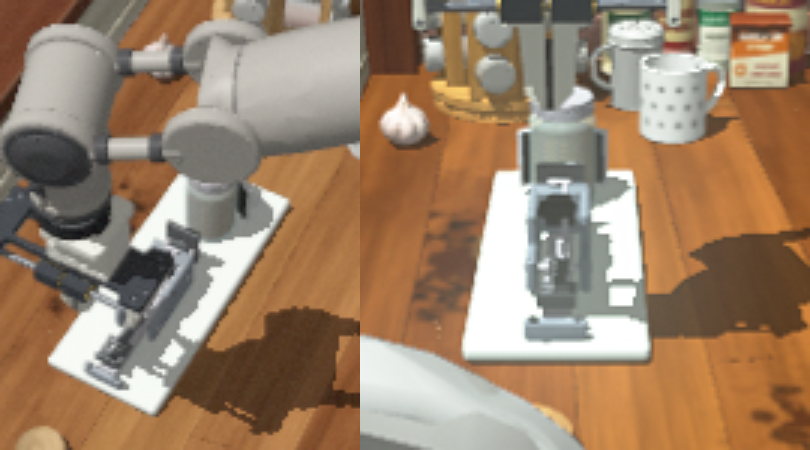

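The jaw is back at home: the lip reads 165 mm, against 166 mm at the start. The jar stands upright at (565,150) in the picture, free of the pad, and the mug and garlic are undisturbed.

```bash
python3 -c "
from cell import ticket
print(ticket.hand_in())"
```

```text
the job is handed in; nothing more can be done
None
```

I handed the job in at about 24 s: the vice clamped the jar to 18 N at the lever, the lid was turned about 1.2 rad to its stop, the jaw is back home and the jar stands free; the hand-in gave no verdict, and I never confirmed the lid angle on camera (the stop was felt as a torque rise, and the grip was then turned about 0.08 rad further).

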